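# Show which spice goes in the pan

## Task

Show the cook which spice goes in the pan. With a fingertip, gently push the turntable round (it has an upright peg on its rim for this) until the square tub stands on the side nearest the saucepan, in line between the turntable's centre and the pan's centre; then point straight down at the middle of the square tub's lid from just above it, fingertips about two centimetres clear, holding still there for two seconds, and then point in the same way at the middle of the saucepan's mouth from just above the rim for two seconds. Touch only the turntable: do not touch, lift or shift any tub, the pan or anything else, and do not grip the turntable.

Things in the scene. Friction and masses are not known exactly. Their poses are not given: they have to be found in the camera images.
- turntable: black plastic turntable, a disc 210 mm across whose upper face is 24 mm above the counter. Origin on its axis at counter level, z up; the frame turns with the disc. It turns freely either way about the vertical through its origin (6 rad each way from the start), with light friction (about 0.06 N m) that stops it where it is left. Four loose closed tubs stand on it at right angles to each other, 55 mm from the axis, in any order; the peg is half-way between two of them.
- turntable_peg (a point): centre of the top of the upright black peg on the turntable's rim: a round peg 16 mm across, 108 mm from the axis, its top 75 mm above the counter, standing 51 mm above the disc on an ear 28 mm across, level with the disc. Push it sideways.
- square_tub_lid (a point): centre of the top of the lid of the square tub, the only tub that is square seen from above: 42 x 42 mm, 60 mm tall, white plastic with a cream lid; 84 mm above the counter.
- square_tub: the square tub; origin at the centre of its underside, z up. About 90 g, loose.
- short_tub: short wide round tub, white with a flat cream lid, 44 mm across and 42 mm tall, loose; origin at the centre of its underside.
- slim_tub: slim round tub, white with a flat cream lid, 35 mm across and 64 mm tall, loose; origin at the centre of its underside.
- knob_tub: round tub, white, with a cream lid and a small cream knob on it, 42 mm across and 58 mm tall, loose; origin at the centre of its underside.
- gas_ring: dark cast gas ring on four legs, 170 mm across, its pan supports 60 mm above the counter, a tap on its -x side. Origin at its centre at counter level. Fixed. The turntable's axis lies on this frame's +y axis, 310 mm away.
- saucepan: steel saucepan standing loose on the gas ring, 160 mm across, 85 mm tall, walls 3 mm; origin at the centre of its underside. A 145 mm straight handle sticks out to its own -y, away from the turntable.
- saucepan_mouth (a point): centre of the saucepan's open mouth, level with its rim, 145 mm above the counter.
- tumbler: glass tumbler, 70 mm across, 95 mm tall, beyond the gap between turntable and pan; origin at the centre of its underside. Leave alone.
- salt_cellar: small white salt jar with a wooden cap, 44 mm across, 50 mm tall, on the robot's side of the gap between turntable and pan; origin at the centre of its underside. Leave alone.
- bowl: white bowl, 120 mm across, 50 mm tall, beyond the gas ring; origin at the centre of its underside. Leave alone.
- pepper_mill: dark wooden pepper mill, 52 mm across, 150 mm tall, on the robot's side of the pan handle; origin at the centre of its underside. Leave alone.
- rolling_pin: wooden rolling pin lying along its own x to the left of the turntable, 430 mm long, 50 mm thick, does not roll; origin at the middle of its underside. Leave alone.
There are look-alikes about, which are no part of the job. What is shaped like the turntable but blue is not meant.

How it is judged:
By the outcome, as a careful person would: the job done as asked, in the order asked, and still so for the second after the job is handed in, with the robot touching nothing.
It also fails if it takes over 64 s, if anything falls off the work surface, if the arm or the gripper's body presses on something with over 40 N, if the wrist force passes 120 N, or if a joint passes its speed limit or range.

## Robot

A 7-joint arm with a two-finger parallel gripper is mounted at the origin on the work surface. World frame = base frame: x ahead of the robot, y to its left, z up, the work surface at z = 0. Lengths are in m, angles in rad, forces in N, time in s.
With the tool pointing down it reaches from about 0.4 to 0.85 m from the base axis. Payload 10.4 kg.
Tool frame: the origin (TCP) lies at the very end of the fingers, on their centre line; the grasp point (between the pads) lies 19 mm behind it (grasp_offset is the distance from the TCP to the grasp point, in m); z points along the fingers, y is the line along which they close (so a half turn about z gives the same grasp; the last joint's range is limited). The gripper opens to 85 mm and grips with 20 to 120 N. Pads are 22 mm wide; open, the fingers measure 114 mm over their backs; the gripper's body (76 mm by 85 mm) begins 54 mm behind the grasp point. The pads swing forward as they close: fully open they stand 13 mm farther back than shut.
Start: joints at [1.285, 0.332, -0.065, 1.46, 0.022, 1.35, -0.088], TCP at [0.162, -0.604, 0.231] pointing down, gripper open.
Joint ranges: [-2.6, 2.6], [-0.5, 2.12], [-1.47, 1.34], [0.16, 2.42], [-1.27, 4.41], [0.06, 2.06], [-2.6, 2.6]. Speed limits (rad/s): [2.22, 2.22, 2.79, 2.79, 3.14, 3.14, 3.14].

## Interface

Orientations are given as a unit quaternion [x, y, z, w].
In Python, from workcell import * gives the robot as it stands.
- The arm moves only by the tool jog_arm, never from a script. Its argument "plan" is a list of rows, each a list of 3 entries, a list of its own where there are three numbers: the turn, a rotation vector about the tool's x, y, z in rad, then the shift along the tool's x, y, z in m, then the finger opening in m, from 0 to 0.0854. A call has 1 to 8 rows; each row is the pose to reach, as a shift and turn from the pose commanded when the call began, along the tool's axes at that moment; what a row does not reach only later rows make up. A row lasts 1/12 s, in which the tool goes at most 41.7 mm and 7.16 degrees, less where a joint would pass 70% of its speed; a pose out of reach is approached as far as the arm can. A call with a gripper value outside its range is refused whole. The fingers move at their own pace and stop on an object; "force" is the grip in N (left out, the last holds). Time passes only in rows, so rows that repeat a pose let the fingers close. It gives the time, the measured TCP pose, the force, the opening and the grip force at its end, in the units of the state.
- get_obs(): the state, without advancing time (a new reading comes with each control period).
- camera(name): name is "side" or "top"; returns a dict with "img" (480x640x3 uint8, red, green, blue), "mtx" (3x3 intrinsics, pixels), "k1" (the pictures are not rectified: a ray, as slopes to the right and down, at radius r is drawn at 1 + k1 r^2 times it, then the intrinsics apply), "extrinsics" (4x4, takes a point from camera to world coordinates). Camera axes: x right, y down, z forward; pixel columns grow to the right and rows downward; lengths in m; the calibration is good to about 2 mm. A picture is of the moment at which its call begins. There is no depth.
- hand_in(): hands the job in; it is judged then, once.
The state is a dict: "clock": time; "joint_pos": joint angles; "joint_velocities": joint speeds; "tau": joint torques, N m; "position": TCP position; "ee_rot": TCP orientation; "ft_force": force on the tool from outside, world axes, zero at the start; "torque": the same for the moment, N m; "grip_width": opening from 0.0 (shut) to 1.0 (fully open); "grasp_force": force on a finger pad.
Only numpy, scipy, OpenCV 4.12 (cv2) and the standard library are available. Lean on these libraries where they do the work, as an engineer would, in place of code of your own. Each camera call takes 0.05 s, during which the arm holds its last target. There are 200 camera calls.

## Working session

There is one attempt and no reset: what is moved stays moved. The work goes in short steps, Python scripts to look and compute and a tool call to move; the robot and the scene stay as the last step left them, time stands still between calls to the robot, and variables do not carry over. Pictures are saved under pics/ and viewed, at most 10 in all, crops included, and the job is handed in when it is done.

Besides the shell and the picture viewer there is one more tool, called after "Call:" as name(argument=value, ...), one argument or row to a line, values as JSON. jog_arm: Moves the arm, as the interface text tells. Its arguments: {"type":"object","properties":{"plan":{"type":"array"},"force":{"type":"number"}},"required":["plan"]}

```bash
mkdir -p pics
cat > h.py <<'E'
from workcell import *
import numpy as np, cv2
def px2w(c,pts,z):
    K=c["mtx"];k=c["k1"];T=np.array(c["extrinsics"]);out=[]
    d=cv2.undistortPoints(np.array(pts,float).reshape(-1,1,2),np.array(K,float),np.array([k,0,0,0,0.])).reshape(-1,2)
    for (u,v) in d:
        r=T[:3,:3]@[u,v,1];o=T[:3,3];out.append(o+r*(z-o[2])/r[2])
    return np.array(out)
def w2px(c,P):
    T=np.linalg.inv(np.array(c["extrinsics"]))
    return cv2.projectPoints(np.array(P,float).reshape(-1,1,3),cv2.Rodrigues(T[:3,:3])[0],T[:3,3],np.array(c["mtx"],float),np.array([c["k1"],0,0,0,0.]))[0].reshape(-1,2)
E
python3 - <<'E'
from h import *
for n in("top","side"):
    c=camera(n);cv2.imwrite(f"pics/{n}0.png",c["img"][:,:,::-1]);print(c["mtx"],c["k1"],np.round(c["extrinsics"],3))
    np.save(n+"0.npy",c,allow_pickle=True)
o=get_obs();print(o["clock"],o["position"],o["ee_rot"],o["ft_force"],o["grip_width"])
E
```

```text
[[437.361818     0.         321.54118808]
 [  0.         437.361818   239.86105777]
 [  0.           0.           1.        ]] -0.08109749456003029 [[-0.03  -0.997  0.075  0.375]
 [-1.     0.03  -0.004  0.039]
 [ 0.002 -0.075 -0.997  1.292]
 [ 0.     0.     0.     1.   ]]
[[458.73486206   0.         319.99890475]
 [  0.         458.73486206 231.34450858]
 [  0.           0.           1.        ]] 0.016103400870187332 [[-0.936 -0.242  0.255  0.198]
 [-0.351  0.643 -0.681  0.714]
 [ 0.001 -0.727 -0.687  0.804]
 [ 0.     0.     0.     1.   ]]
0.1 [ 0.1622862  -0.60323442  0.23061275] [ 9.91376565e-01  1.31042477e-01 -1.10624687e-04 -6.02653730e-04] [ 0.64799723 -0.14641979  0.07342237] 1.000613363196258
```

View pics/top0.png

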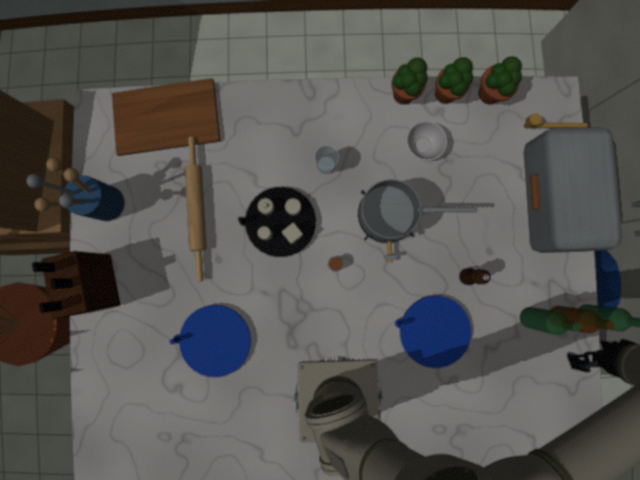

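View pics/side0.png

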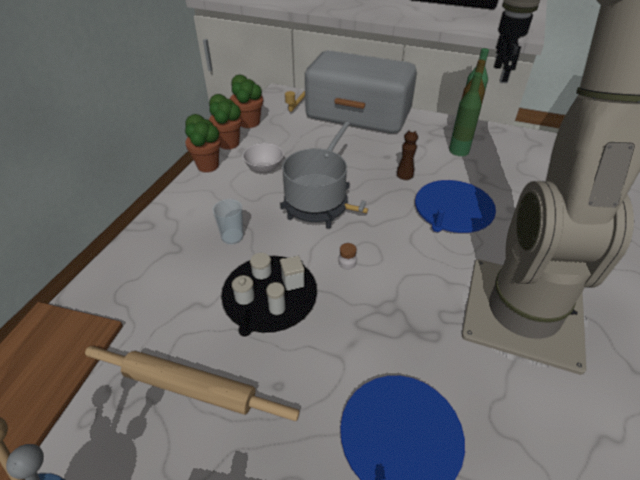

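The top view shows the black turntable at (280,221), its peg at about (243,220), the square tub at (292,233) and the pan mouth at (388,210). The salt jar is at (335,263) and the tumbler at (328,160).

Run:
```python
from h import *
c=np.load("top0.npy",allow_pickle=True).item();im=c["img"]
cr=im[130:300,220:460];cv2.imwrite("pics/crop1.png",cv2.resize(cr,(800,567),interpolation=cv2.INTER_CUBIC)[:,:,::-1])
g=im.max(2); m=(g<45).astype(np.uint8); m[:, :230]=0;m[:,325:]=0;m[:180]=0;m[265:]=0
cn=max(cv2.findContours(m,0,1)[0],key=cv2.contourArea);h=cv2.convexHull(cn)[:,0]
w=px2w(c,h,.024)[:,:2]
w=px2w(c,cn[:,0],.024)[:,:2]
from scipy.optimize import least_squares
f=least_squares(lambda p:np.hypot(*(w-p[:2]).T)-.105,[.43,.13],loss="soft_l1",f_scale=.002)
print("disc",f.x)
r=im[180:265,230:325].astype(int);b=(r.min(2)>90).astype(np.uint8)
n,l,s,ce=cv2.connectedComponentsWithStats(b)
for i in range(1,n):
    if s[i,4]>20:
        p=ce[i]+[230,180];print(p,s[i],[np.round(px2w(c,[p],z)[0,:2]-f.x,4) for z in(.084,.066)])
print("pan rough",px2w(c,[[388.5,209.5]],.145),"salt",px2w(c,[[335,263]],.05),"tumbler",px2w(c,[[328,158]],.09))
```

```text
disc [0.52807989 0.15470669]
[271.09564498 223.16097023] [   0    0   95   85 3628] [array([-0.0124,  0.0182]), array([-0.0103,  0.0202])]
[264.49606299 205.7007874 ] [ 28  19  14  14 127] [array([0.0371, 0.0356]), array([0.04  , 0.0379])]
[292.43506494 205.98051948] [ 56  20  14  13 154] [array([ 0.0339, -0.0423]), array([ 0.0367, -0.0412])]
[291.55263158 232.65789474] [ 53  44  18  18 190] [array([-0.0406, -0.0381]), array([-0.0389, -0.0369])]
[263.43617021 232.42553191] [28 47 12 11 94] [array([-0.0376,  0.04  ]), array([-0.0359,  0.0423])]
pan rough [[ 0.53572842 -0.1453915   0.145     ]] salt [[ 0.40056089 -0.00219991  0.05      ]] tumbler [[0.69393251 0.00915837 0.09      ]]
```

View pics/crop1.png

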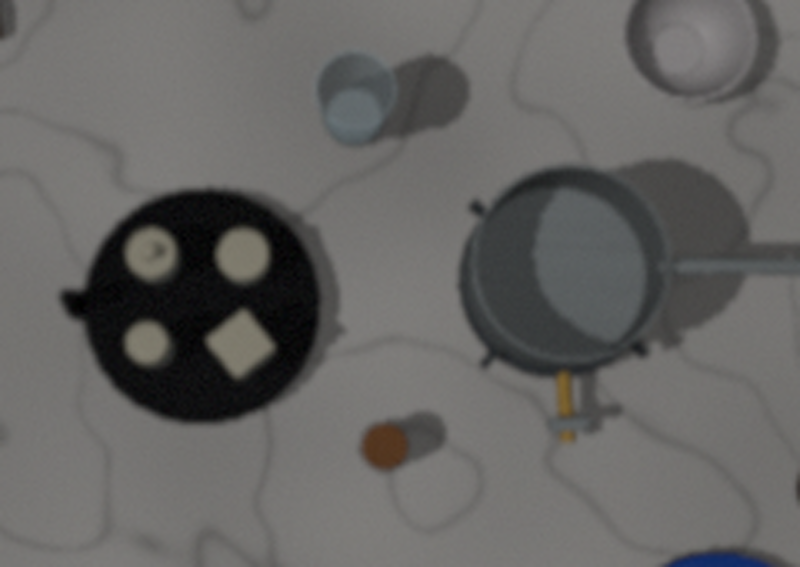

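```bash
cat >> h.py <<'E'
from scipy.spatial.transform import Rotation as R
def yaw(): 
    a=R.from_quat(get_obs()["ee_rot"]).as_matrix();return np.degrees(np.arctan2(a[1,0],a[0,0]))
def deltas(wps,o=None):
    o=o or get_obs();r0=R.from_quat(o["ee_rot"]);p0=np.array(o["position"])
    for x,y,z,yw in wps:
        r1=R.from_euler("z",yw,degrees=True)*R.from_quat([1,0,0,0])
        print("turn",np.round((r0.inv()*r1).as_rotvec(),3).tolist(),"shift",np.round(r0.inv().apply(np.array([x,y,z])-p0),4).tolist())
E
python3 - <<'E'
from h import *
c=np.load("side0.npy",allow_pickle=True).item()
print("bottle",px2w(c,[[460,152]],0),"mill",px2w(c,[[405,177]],0))
for h in(.25,.3,.35): print(h,w2px(c,px2w(c,[[460,145]],0)+[0,0,h]))
print("yaw",yaw())
deltas([(.13,-.40,.33,10),(.36,-.10,.33,5),(.57,.265,.33,-2)])
E
```

```text
bottle [[ 0.2148601  -0.57403323  0.        ]] mill [[ 0.34593748 -0.38641059  0.        ]]
0.25 [[478.9786435   68.48420681]]
0.3 [[483.42890667  50.60580541]]
0.35 [[488.14394894  31.6895004 ]]
yaw 15.059679475433574
turn [-0.001, 0.0, 0.088] shift [0.0216, -0.2048, -0.0991]
turn [-0.001, 0.0, 0.176] shift [0.3217, -0.4347, -0.0989]
turn [-0.001, 0.0, 0.298] shift [0.6193, -0.7326, -0.0985]
```

Call:
jog_arm(
  plan=[
    [[0,0,0],[0,0,-0.04],0.085],
    [[0,0,0],[0,0,-0.08],0.085],
    [[0,0,0],[0,0,-0.12],0.085],
    [[0,0,0],[0,0,-0.13],0.085],
    [[0,0,0],[0.0,-0.04,-0.13],0],
    [[0,0,0],[0.01,-0.08,-0.13],0],
    [[0,0,0],[0.01,-0.12,-0.13],0],
    [[0,0,0],[0.02,-0.16,-0.13],0],
  ],
)

```text
clock: 0.77
position: [0.1385, -0.4424, 0.3604]
ee_rot: [0.991, 0.13, -0.0, -0.0]
ft_force: [-0.2, -0.9, 0.8]
grip_width: 0.447
grasp_force: 0.0
```

Call:
jog_arm(
  plan=[
    [[0,0,0.09],[0.3,-0.275,0],0],
    [[0,0,0.09],[0.3,-0.275,0],0],
    [[0,0,0.09],[0.3,-0.275,0],0],
    [[0,0,0.09],[0.3,-0.275,0],0],
    [[0,0,0.09],[0.3,-0.275,0],0],
    [[0,0,0.09],[0.3,-0.275,0],0],
    [[0,0,0.09],[0.3,-0.275,0],0],
    [[0,0,0.09],[0.3,-0.275,0],0],
  ],
)

```text
clock: 1.43
position: [0.3194, -0.1604, 0.3611]
ee_rot: [0.996, 0.086, -0.0, 0.0]
ft_force: [1.1, -0.8, 0.4]
grip_width: -0.004
grasp_force: 0.0
```

Run:
```python
from h import *
print(get_obs()["position"],yaw());deltas([(.585,.265,.30,-2),(.585,.265,.045,-2)])
```

```text
[ 0.31937392 -0.16044391  0.36106618] 9.888710244155835
turn [0.001, 0.0, 0.207] shift [0.3348, -0.3735, 0.0608]
turn [0.001, 0.0, 0.207] shift [0.3348, -0.3737, 0.3158]
```

Call:
jog_arm(
  plan=[
    [[0,0,0.21],[0.335,-0.375,0.06],0],
    [[0,0,0.21],[0.335,-0.375,0.06],0],
    [[0,0,0.21],[0.335,-0.375,0.06],0],
    [[0,0,0.21],[0.335,-0.375,0.06],0],
    [[0,0,0.21],[0.335,-0.375,0.06],0],
    [[0,0,0.21],[0.335,-0.375,0.06],0],
    [[0,0,0.21],[0.335,-0.375,0.06],0],
    [[0,0,0.21],[0.335,-0.375,0.06],0],
  ],
)

```text
clock: 2.1
position: [0.4886, 0.1107, 0.3239]
ee_rot: [1.0, -0.019, 0.001, 0.0]
ft_force: [-0.3, -1.4, 1.2]
grip_width: 0.004
grasp_force: 0.0
```

Run:
```python
from h import *
print(get_obs()["position"],yaw());deltas([(.585,.265,.20,-2),(.585,.265,.045,-2)])
```

```text
[0.48856931 0.11067038 0.32393775] -2.1794077314044618
turn [0.001, -0.003, -0.003] shift [0.0901, -0.158, 0.1241]
turn [0.001, -0.003, -0.003] shift [0.0897, -0.158, 0.2791]
```

Call:
jog_arm(
  plan=[
    [[0,0,0],[0.09,-0.158,0.06],0],
    [[0,0,0],[0.09,-0.158,0.06],0],
    [[0,0,0],[0.09,-0.158,0.06],0],
    [[0,0,0],[0.09,-0.158,0.06],0],
    [[0,0,0],[0.09,-0.158,0.06],0],
    [[0,0,0],[0.09,-0.158,0.12],0],
    [[0,0,0],[0.09,-0.158,0.16],0],
    [[0,0,0],[0.09,-0.158,0.16],0],
  ],
)

```text
clock: 2.77
position: [0.5812, 0.2627, 0.1568]
ee_rot: [1.0, -0.017, -0.003, 0.002]
ft_force: [-0.7, -1.0, -0.2]
grip_width: 0.002
grasp_force: 0.0
```

Run:
```python
from h import *
print(get_obs()["position"],yaw());deltas([(.585,.265,.045,-2),(.57,.265,.045,-2)])
c=camera("side");cv2.imwrite("pics/s1.png",c["img"][:,:,::-1])
```

```text
[0.58115078 0.26267646 0.15677365] -1.9865980515633983
turn [0.003, 0.007, 0.0] shift [0.0045, -0.0028, 0.1117]
turn [0.003, 0.007, 0.0] shift [-0.0105, -0.0023, 0.1118]
```

View pics/s1.png

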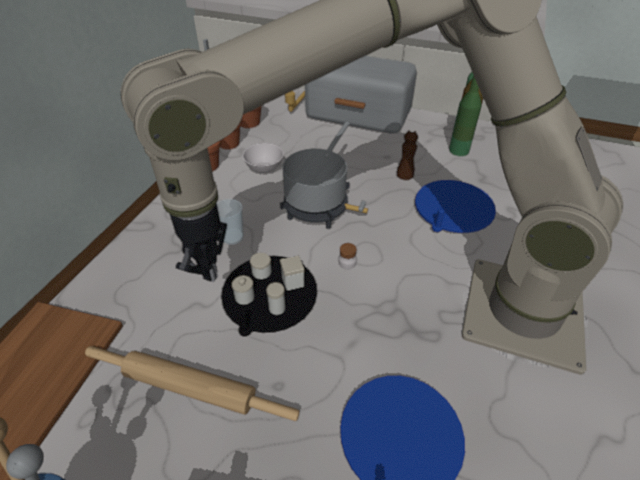

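The side view shows the shut fingertips above the counter at about (208,278). They are clear of the tubs, with the peg at (245,325). I'm descending now.

Call:
jog_arm(
  plan=[
    [[0,0,0],[0.004,-0.002,0.03],0],
    [[0,0,0],[0.004,-0.002,0.06],0],
    [[0,0,0],[0.004,-0.002,0.09],0],
    [[0,0,0],[0.004,-0.002,0.11],0],
    [[0,0,0],[0.004,-0.002,0.11],0],
    [[0,0,0],[0.004,-0.002,0.11],0],
  ],
)

```text
clock: 3.32
position: [0.5873, 0.2646, 0.0535]
ee_rot: [1.0, -0.018, -0.001, 0.0]
ft_force: [0.7, -1.1, 1.2]
grip_width: -0.002
grasp_force: 0.0
```

Run:
```python
from h import *
o=get_obs();print(o["position"],yaw(),o["ft_force"])
C=np.array([.5275,.1535])
def w(phi,d=.020):
    a=np.radians(phi);return tuple(C+.108*np.array([np.cos(a),np.sin(a)])-d*np.array([-np.sin(a),np.cos(a)]))+(.043,phi-90)
W=[w(p) for p in (88,94,100,106,112,118,124,130)];print(np.round(W,3));deltas(W)
```

```text
[0.58729208 0.26462881 0.05352797] -2.1122636435057456 [ 0.74327044 -1.13211359  1.24328503]
[[ 0.551  0.261  0.043 -2.   ]
 [ 0.54   0.263  0.043  4.   ]
 [ 0.528  0.263  0.043 10.   ]
 [ 0.517  0.263  0.043 16.   ]
 [ 0.506  0.261  0.043 22.   ]
 [ 0.494  0.258  0.043 28.   ]
 [ 0.484  0.254  0.043 34.   ]
 [ 0.473  0.249  0.043 40.   ]]
turn [0.001, 0.001, -0.002] shift [-0.0359, 0.0052, 0.0106]
turn [0.001, 0.001, -0.107] shift [-0.0473, 0.0037, 0.0106]
turn [0.001, 0.001, -0.211] shift [-0.0587, 0.0035, 0.0106]
turn [0.001, 0.002, -0.316] shift [-0.0702, 0.0044, 0.0106]
turn [0.001, 0.002, -0.421] shift [-0.0815, 0.0065, 0.0106]
turn [0.0, 0.002, -0.526] shift [-0.0925, 0.0098, 0.0107]
turn [0.0, 0.002, -0.63] shift [-0.1031, 0.0142, 0.0107]
turn [0.0, 0.002, -0.735] shift [-0.1132, 0.0197, 0.0107]
```

Call:
jog_arm(
  plan=[
    [[0,0,0],[-0.012,0.002,0.01],0],
    [[0,0,0],[-0.022,0.003,0.01],0],
    [[0,0,0],[-0.028,0.005,0.01],0],
    [[0,0,0],[-0.032,0.005,0.01],0],
    [[0,0,0],[-0.036,0.005,0.01],0],
    [[0,0,-0.05],[-0.041,0.0045,0.01],0],
    [[0,0,-0.105],[-0.047,0.004,0.01],0],
    [[0,0,-0.105],[-0.047,0.004,0.01],0],
  ],
)

```text
clock: 3.98
position: [0.5399, 0.2631, 0.0441]
ee_rot: [0.999, 0.036, 0.0, 0.0]
ft_force: [-1.6, -0.9, 0.2]
grip_width: -0.0
grasp_force: 0.0
```

Run:
```python
from h import *
o=get_obs();print(o["position"],yaw(),o["ft_force"])
C=np.array([.5275,.1535])
def w(phi,d=.020):
    a=np.radians(phi);return tuple(C+.108*np.array([np.cos(a),np.sin(a)])-d*np.array([-np.sin(a),np.cos(a)]))+(.043,phi-90)
W=[w(p) for p in (98,102,106,110,114,118,122,126)];deltas(W)
c=camera("top");cv2.imwrite("pics/t2.png",cv2.resize(c["img"][150:300,200:400],(800,600),interpolation=cv2.INTER_CUBIC)[:,:,::-1])
```

```text
[0.53990419 0.26307116 0.04406663] 4.101214220788133 [-1.64967635 -0.91322255  0.24671672]
turn [0.0, -0.0, -0.068] shift [-0.0076, -0.0007, 0.0011]
turn [0.0, -0.0, -0.138] shift [-0.0152, -0.0013, 0.0011]
turn [0.0, -0.0, -0.208] shift [-0.0229, -0.0014, 0.0011]
turn [0.0, -0.0, -0.277] shift [-0.0306, -0.0009, 0.0011]
turn [0.0, -0.0, -0.347] shift [-0.0382, 0.0, 0.0011]
turn [0.0, -0.0, -0.417] shift [-0.0457, 0.0016, 0.0011]
turn [0.0, -0.0, -0.487] shift [-0.0531, 0.0036, 0.0011]
turn [0.0, -0.0, -0.557] shift [-0.0603, 0.0061, 0.0011]
```

View pics/t2.png

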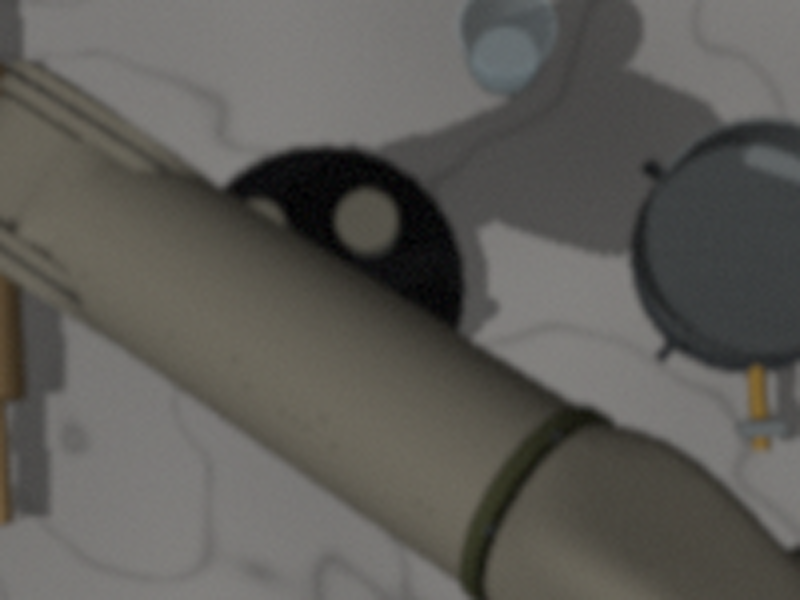

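The arm hides most of the disc. The short tub at (292,205) has hardly moved, so contact is only just starting. I'll keep pushing along the arc and check with the side camera.

Call:
jog_arm(
  plan=[
    [[0,0,-0.068],[-0.0076,-0.0007,0.001],0],
    [[0,0,-0.138],[-0.0152,-0.0013,0.001],0],
    [[0,0,-0.208],[-0.023,-0.0014,0.001],0],
    [[0,0,-0.277],[-0.0306,-0.001,0.001],0],
    [[0,0,-0.347],[-0.038,0,0.001],0],
    [[0,0,-0.417],[-0.0457,0.0016,0.001],0],
    [[0,0,-0.487],[-0.053,0.0036,0.001],0],
    [[0,0,-0.557],[-0.06,0.006,0.001],0],
  ],
)

```text
clock: 4.7
position: [0.4812, 0.2526, 0.0427]
ee_rot: [0.951, 0.308, 0.0, 0.0]
ft_force: [-0.1, 1.3, -0.4]
grip_width: -0.002
grasp_force: 0.3
```

Run:
```python
from h import *
o=get_obs();print(o["position"],yaw(),o["ft_force"],o["joint_pos"])
c=camera("side");np.save("s3.npy",c,allow_pickle=True);cv2.imwrite("pics/s3.png",cv2.resize(c["img"][220:370,180:380],(800,600),interpolation=cv2.INTER_CUBIC)[:,:,::-1])
```

```text
[0.48116827 0.25258951 0.04273061] 35.88796197379254 [-0.06530532  1.29652522 -0.40993466] [ 0.35727371  0.66223752 -1.16874243  1.82947762  0.67960602  1.12136855
 -2.00089322]
```

View pics/s3.png

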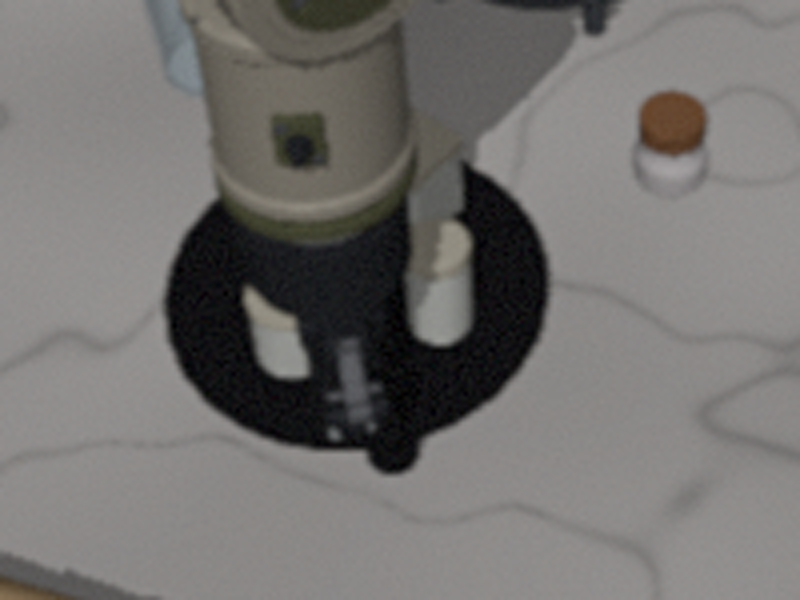

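The peg now stands at about (278,333) in the side image, next to the fingertip, and the slim tub is at (290,290). No tub is being touched.

```bash
cat >> h.py <<'E'
C=np.array([.5275,.1535])
def w(phi,d=.020):
    a=np.radians(phi);return tuple(C+.108*np.array([np.cos(a),np.sin(a)])-d*np.array([-np.sin(a),np.cos(a)]))+(.043,phi-90)
E
python3 - <<'E'
from h import *
c=np.load("s3.npy",allow_pickle=True).item()
for p in (122,124,126,128,130):
    u=lambda a:np.array([np.cos(np.radians(a)),np.sin(np.radians(a))])
    P=[[*(C+.122*u(p)),.024],[*(C+.055*u(p+45)),.03],[*(C+.055*u(p+45)),.088]]
    print(p,np.round((w2px(c,P)-[180,220])*4).tolist())
deltas([w(p) for p in(128,130,132,133,134,135,136)])
E
```

```text
122 [[384.0, 466.0], [436.0, 316.0], [431.0, 245.0]]
124 [[393.0, 464.0], [438.0, 314.0], [433.0, 242.0]]
126 [[401.0, 462.0], [440.0, 311.0], [435.0, 240.0]]
128 [[409.0, 460.0], [442.0, 309.0], [437.0, 237.0]]
130 [[418.0, 458.0], [444.0, 306.0], [439.0, 235.0]]
turn [0.0, 0.001, -0.031] shift [-0.0032, -0.001, -0.0006]
turn [0.0, 0.001, -0.066] shift [-0.007, -0.0016, -0.0006]
turn [0.0, 0.001, -0.101] shift [-0.0108, -0.0019, -0.0006]
turn [0.0, 0.001, -0.119] shift [-0.0128, -0.0021, -0.0006]
turn [0.0, 0.001, -0.136] shift [-0.0147, -0.0022, -0.0006]
turn [0.0, 0.001, -0.154] shift [-0.0166, -0.0023, -0.0006]
turn [0.0, 0.001, -0.171] shift [-0.0185, -0.0023, -0.0006]
```

Call:
jog_arm(
  plan=[
    [[0,0,-0.04],[-0.0045,-0.0012,0],0],
    [[0,0,-0.08],[-0.0088,-0.0018,0],0],
    [[0,0,-0.12],[-0.0128,-0.0021,0],0],
    [[0,0,-0.136],[-0.0147,-0.0022,0],0],
    [[0,0,-0.154],[-0.0166,-0.0023,0],0],
    [[0,0,-0.154],[-0.0166,-0.0023,0],0],
    [[0,0,-0.154],[-0.0166,-0.0023,0],0],
  ],
)

```text
clock: 5.33
position: [0.4662, 0.2445, 0.0423]
ee_rot: [0.925, 0.379, -0.0, 0.0]
ft_force: [-0.4, 0.8, 0.1]
grip_width: -0.002
grasp_force: 0.0
```

Run:
```python
from h import *
o=get_obs();print(o["position"],yaw(),o["ft_force"])
deltas([w(132,.035),w(125,.045)])
```

```text
[0.46619687 0.24446152 0.04225194] 44.54491521299483 [-0.38916963  0.79997712  0.14612409]
turn [0.0, 0.001, 0.044] shift [0.0196, 0.0015, -0.0008]
turn [0.0, 0.001, 0.167] shift [0.0422, 0.0088, -0.0008]
```

Call:
jog_arm(
  plan=[
    [[0,0,0],[0.006,0,0],0],
    [[0,0,0],[0.012,0,0],0],
    [[0,0,0],[0.012,0,-0.04],0],
    [[0,0,0],[0.012,0,-0.08],0],
    [[0,0,0],[0.012,0,-0.12],0],
    [[0,0,0],[0.012,0,-0.16],0],
    [[0,0,0],[0.012,0,-0.2],0],
    [[0,0,0],[0.012,0,-0.24],0],
  ],
)

```text
clock: 6.0
position: [0.4745, 0.2536, 0.2845]
ee_rot: [0.925, 0.38, -0.0, -0.0]
ft_force: [1.1, -0.2, -0.1]
grip_width: 0.0
grasp_force: 0.0
```

Run:
```python
from h import *
deltas([(.4,-.15,.30,0)]);print(get_obs()["position"])
```

```text
turn [-0.0, 0.0, 0.779] shift [-0.3367, 0.2347, -0.0156]
[0.47454491 0.25359964 0.28447301]
```

Call:
jog_arm(
  plan=[
    [[0,0,0.78],[-0.337,0.235,-0.02],0],
    [[0,0,0.78],[-0.337,0.235,-0.02],0],
    [[0,0,0.78],[-0.337,0.235,-0.02],0],
    [[0,0,0.78],[-0.337,0.235,-0.02],0],
    [[0,0,0.78],[-0.337,0.235,-0.02],0],
    [[0,0,0.78],[-0.337,0.235,-0.02],0],
    [[0,0,0.78],[-0.337,0.235,-0.02],0],
    [[0,0,0.78],[-0.337,0.235,-0.02],0],
  ],
)

```text
clock: 6.67
position: [0.4233, -0.0226, 0.299]
ee_rot: [1.0, -0.004, 0.001, 0.002]
ft_force: [0.8, -0.5, -0.3]
grip_width: 0.002
grasp_force: 0.0
```

Run:
```python
from h import *
deltas([(.4,-.15,.30,0)]);print(get_obs()["position"])
c=camera("top");np.save("t4.npy",c,allow_pickle=True);cv2.imwrite("pics/t4.png",cv2.resize(c["img"][130:300,220:460],(800,567),interpolation=cv2.INTER_CUBIC)[:,:,::-1])
```

```text
turn [0.004, -0.002, -0.008] shift [-0.0223, 0.1276, -0.0005]
[ 0.42333023 -0.0226223   0.29899677]
```

View pics/t4.png

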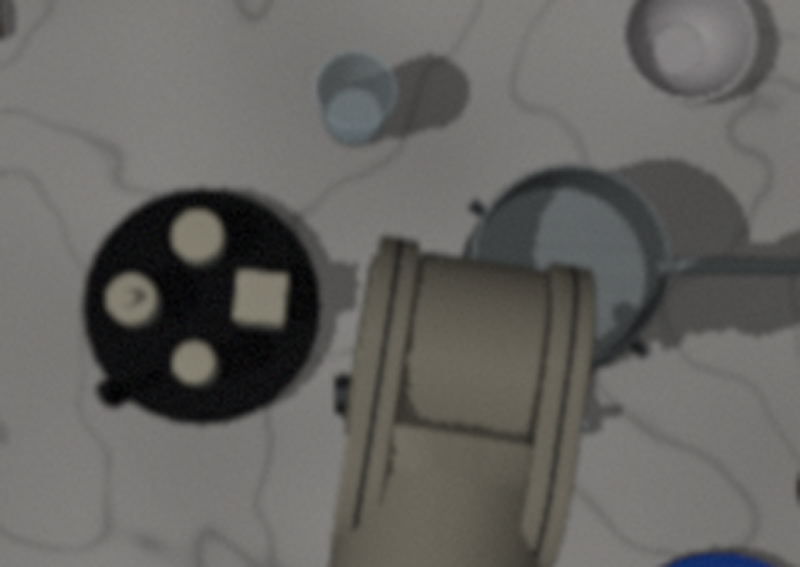

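The disc is now visible. The square tub's lid is at about (298,219) in full-image pixels, the peg is at (254,247), and the pan mouth is around (390,209). Next I'll measure the residual angle.

Run:
```python
from h import *
from scipy.optimize import least_squares,minimize
def an(c):
    im=c["img"];off=np.array([230,180]);r=im[180:265,230:325];r=cv2.resize(r,None,fx=8,fy=8,interpolation=cv2.INTER_CUBIC)
    g=r.max(2);m=np.uint8(g<45);cn=max(cv2.findContours(m,0,1)[0],key=cv2.contourArea)[:,0]
    pw=px2w(c,(cn+.5)/8-.5+off,.024)[:,:2]
    f=least_squares(lambda p:np.hypot(*(pw-p[:2]).T)-p[2],[.528,.154,.105],loss="soft_l1",f_scale=.001).x
    b=np.uint8(r.min(2)>85);n,l,s,ce=cv2.connectedComponentsWithStats(b)
    print("disc",f)
    L=[]
    for i in range(1,n):
        if 3000<s[i,4]<40000 and 8<s[i,0] and s[i,0]+s[i,2]<75*8+40:
            q=(ce[i]+.5)/8-.5+off
            k=cv2.findContours(np.uint8(l==i),0,1)[0][0];mr=cv2.minAreaRect(k)
            P=px2w(c,[q],.084)[0,:2];d=P-f[:2]
            print(np.round(P,4),np.round(d,4),"ang",np.degrees(np.arctan2(d[1],d[0])),"r",np.hypot(*d),s[i,4],"rect",mr[2])
a=np.load("top0.npy",allow_pickle=True).item()
for c in(a,np.load("t4.npy",allow_pickle=True).item()):an(c)
# pan rim: maximise gradient along projected circles (outer rim .080 / inner .077)
g=cv2.GaussianBlur(a["img"].astype(np.float32).mean(2),(0,0),1);G=np.hypot(cv2.Sobel(g,5,1,0),cv2.Sobel(g,5,0,1))
t=np.linspace(0,2*np.pi,180)
def sc(p):
    q=np.float32(w2px(a,np.c_[p[0]+.0785*np.cos(t),p[1]+.0785*np.sin(t),t*0+.145]));return -cv2.remap(G,q[:,:1],q[:,1:],1).mean()
best=min(((sc((x,y)),x,y) for x in np.arange(.52,.552,.001) for y in np.arange(-.17,-.13,.001)));print("pan",best,w2px(a,[[best[1],best[2],.145]]))
```

```text
disc [0.52788299 0.15249466 0.10217654]
[0.5655 0.19  ] [0.0377 0.0375] ang 44.910408253194866 r 0.05317922789969053 9032 rect 71.56504821777344
[0.5622 0.1126] [ 0.0343 -0.0399] ang -49.31170042446505 r 0.052574544463097415 10473 rect 90.0
[0.4875 0.1166] [-0.0404 -0.0359] ang -138.34530025310784 r 0.05406928536949167 13029 rect 51.07245635986328
[0.4905 0.1945] [-0.0374  0.042 ] ang 131.64530187099152 r 0.05623793948818384 6676 rect 45.0
disc [0.52763465 0.15255443 0.10202413]
[0.5794 0.1504] [ 0.0517 -0.0022] ang -2.42160360818969 r 0.05177403620387923 10796 rect 90.0
[0.5257 0.099 ] [-0.002  -0.0535] ang -92.09086655052965 r 0.05358431531378159 13523 rect 5.273895740509033
[0.5278 0.2072] [0.0002 0.0546] ang 89.84013841840594 r 0.05463203827378211 9636 rect 45.0
[0.4729 0.1557] [-0.0547  0.0032] ang 176.70211478091622 r 0.05481006553104419 7027 rect 38.65980911254883
pan (np.float32(-82.89989), np.float64(0.524), np.float64(-0.13899999999999998)) [[386.28722002 213.95743989]]
```

Run:
```python
from h import *
a=np.load("top0.npy",allow_pickle=True).item();b=np.load("t4.npy",allow_pickle=True).item();s=np.load("side0.npy",allow_pickle=True).item()
Z={"short":(.066,[(0)]),}
tt=np.linspace(0,2*np.pi,100)
circ=lambda x,y,r,z:np.c_[x+r*np.cos(tt),y+r*np.sin(tt),tt*0+z]
def draw(c,Ps,x0,y0,wd,ht,f):
    im=cv2.resize(np.ascontiguousarray(c["img"][y0:y0+ht,x0:x0+wd,::-1]),None,fx=f,fy=f,interpolation=cv2.INTER_CUBIC);im=cv2.convertScaleAbs(im,alpha=1.4)
    for P,col in Ps:
        q=(w2px(c,P)-[x0,y0]+.5)*f-.5;cv2.polylines(im,[np.int32(np.round(q*8))],False,col,1,cv2.LINE_AA,3)
    return im
D=np.array([.5277,.1535]);pan=np.array([.5365,-.1555])
r=pan-D;ang=np.degrees(np.arctan2(r[1],r[0]));print(np.hypot(*r),ang)
def tubs(th):  # th: square angle
    u=lambda k:D+.055*np.array([np.cos(np.radians(th+k)),np.sin(np.radians(th+k))])
    o=[(circ(*D,.105,.024),(0,255,0)),(circ(*u(90),.022,.066),(0,0,255)),(circ(*u(180),.021,.075),(0,0,255)),(circ(*u(270),.0175,.088),(0,0,255))]
    k=np.radians(th)+np.pi/4+np.arange(5)*np.pi/2
    o.append((np.c_[u(0)[0]+.0297*np.cos(k),u(0)[1]+.0297*np.sin(k),0*k+.084],(0,0,255)))
    pg=D+.108*np.array([np.cos(np.radians(th+225)),np.sin(np.radians(th+225))]);o.append((circ(*pg,.008,.075),(255,255,0)));return o
P=[(circ(*pan,.08,.145),(0,255,0)),(circ(*pan,.08,.06),(0,255,255)),(circ(*pan,.001,.145),(0,0,255))]
i1=draw(b,tubs(-91),235,180,95,85,4.2);i2=draw(a,P,345,165,95,85,4.2)
i3=draw(s,P+tubs(-137),215,140,150,190,1.5)
cv2.imwrite("pics/ov.png",np.vstack([np.hstack([i1,i2]),np.zeros((200,i1.shape[1]*2,3),np.uint8)])[:357])
top=np.hstack([i1,i2])
cv2.imwrite("pics/ov.png",top)
cv2.imwrite("pics/ov2.png",draw(s,P+tubs(-137),215,140,150,195,3)[:585])
```

```text
0.3091252820459692 -88.36871645783357
```

View pics/ov.png

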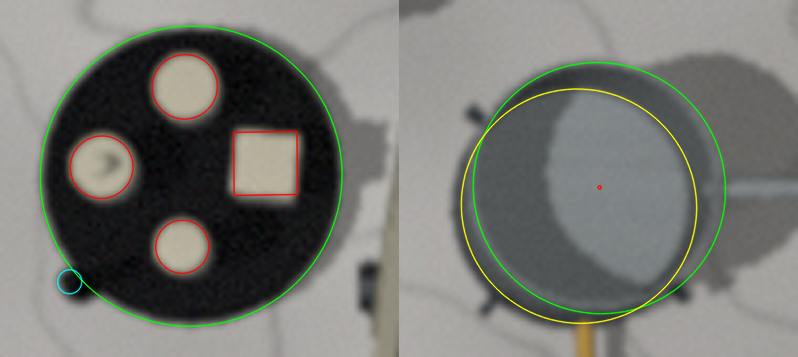

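The disc and tub overlay matches at a square-tub angle of about -91°. The pan's rim sits about 8 overlay pixels left of my guess (599,187), so its y is roughly -0.150. I'll check that in the side view.

View pics/ov2.png

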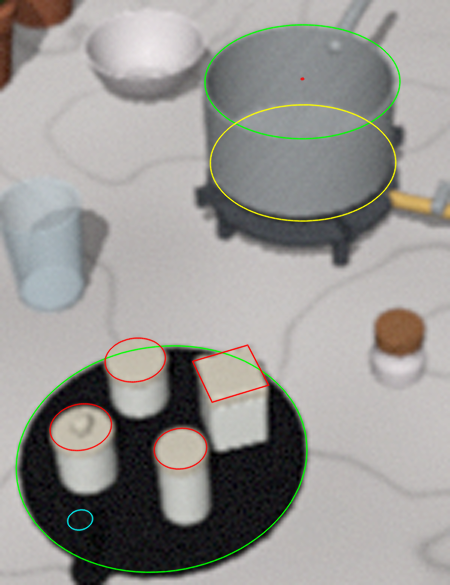

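The side view agrees with the pan's position to within about 3 mm. The bearing to the pan is about -88.4°, so the disc needs roughly 2.5° more. I'm going back for a final nudge.

Run:
```python
from h import *
p=w(133,.034);print(p);deltas([p[:2]+(.285,43)])
```

```text
(np.float64(0.47871020296830197), np.float64(0.2556741440169954), 0.043, 43)
turn [0.004, 0.001, -0.771] shift [0.051, -0.2881, 0.0124]
```

Call:
jog_arm(
  plan=[
    [[0,0,-0.77],[0.051,-0.288,0.012],0],
    [[0,0,-0.77],[0.051,-0.288,0.012],0],
    [[0,0,-0.77],[0.051,-0.288,0.012],0],
    [[0,0,-0.77],[0.051,-0.288,0.012],0],
    [[0,0,-0.77],[0.051,-0.288,0.012],0],
    [[0,0,-0.77],[0.051,-0.288,0.012],0],
    [[0,0,-0.77],[0.051,-0.288,0.012],0],
    [[0,0,-0.77],[0.051,-0.288,0.012],0],
  ],
)

```text
clock: 7.38
position: [0.4714, 0.2429, 0.2875]
ee_rot: [0.928, 0.372, -0.0, -0.001]
ft_force: [1.0, -1.3, 0.7]
grip_width: -0.002
grasp_force: 0.0
```

Call:
jog_arm(
  plan=[
    [[0,0,0],[0,0,0],0],
    [[0,0,0],[0,0,0],0],
  ],
)

```text
clock: 7.55
position: [0.4692, 0.2454, 0.2879]
ee_rot: [0.928, 0.373, -0.0, -0.002]
ft_force: [-0.4, -0.0, -0.9]
grip_width: 0.0
grasp_force: 0.0
```

Run:
```python
from h import *
o=get_obs();print(o["position"],yaw(),o["joint_pos"]);p=w(133,.034);deltas([p[:2]+(.285,43),p])
```

```text
[0.46924785 0.2453878  0.28788056] 43.81596036630549 [ 0.54120767  0.35717806 -1.35335202  1.57625748  0.34637956  1.48924565
 -1.63315602]
turn [-0.003, -0.001, 0.014] shift [0.0139, -0.0009, 0.0029]
turn [-0.003, -0.001, 0.014] shift [0.0138, -0.0001, 0.2449]
```

Call:
jog_arm(
  plan=[
    [[0,0,0],[0.014,0,0.03],0],
    [[0,0,0],[0.014,0,0.07],0],
    [[0,0,0],[0.014,0,0.11],0],
    [[0,0,0],[0.014,0,0.15],0],
    [[0,0,0],[0.014,0,0.19],0],
    [[0,0,0],[0.014,0,0.22],0],
    [[0,0,0],[0.014,0,0.244],0],
    [[0,0,0],[0.014,0,0.244],0],
  ],
)

```text
clock: 8.22
position: [0.4794, 0.2479, 0.0399]
ee_rot: [0.93, 0.368, -0.003, 0.0]
ft_force: [-0.9, -0.7, -0.2]
grip_width: 0.003
grasp_force: 0.0
```

Call:
jog_arm(
  plan=[
    [[0,0,0],[0,0,0],0],
    [[0,0,0],[0,0,0],0],
  ],
)

```text
clock: 8.38
position: [0.4819, 0.2509, 0.0458]
ee_rot: [0.929, 0.369, 0.001, -0.0]
ft_force: [-0.3, 0.4, 0.8]
grip_width: 0.001
grasp_force: 0.0
```

Run:
```python
from h import *
o=get_obs();print(o["position"],yaw(),o["ft_force"]);deltas([w(134.5),w(135.5),w(136.5),w(137.5)])
```

```text
[0.48191222 0.2509237  0.04576957] 43.302264173348135 [-0.34541208  0.44142224  0.84773978]
turn [0.0, -0.002, -0.021] shift [-0.0159, -0.0062, 0.0027]
turn [0.0, -0.002, -0.038] shift [-0.0178, -0.0065, 0.0027]
turn [0.0, -0.002, -0.056] shift [-0.0197, -0.0068, 0.0027]
turn [0.0, -0.002, -0.073] shift [-0.0216, -0.007, 0.0027]
```

Call:
jog_arm(
  plan=[
    [[0,0,-0.01],[-0.006,-0.003,0.002],0],
    [[0,0,-0.02],[-0.011,-0.006,0.002],0],
    [[0,0,-0.02],[-0.0145,-0.006,0.002],0],
    [[0,0,-0.035],[-0.017,-0.0065,0.002],0],
    [[0,0,-0.055],[-0.0195,-0.007,0.002],0],
    [[0,0,-0.073],[-0.0216,-0.007,0.002],0],
    [[0,0,-0.073],[-0.0216,-0.007,0.002],0],
    [[0,0,-0.073],[-0.0216,-0.007,0.002],0],
  ],
)

```text
clock: 9.05
position: [0.4602, 0.2409, 0.0419]
ee_rot: [0.915, 0.403, -0.0, -0.0]
ft_force: [-0.2, 0.4, -0.0]
grip_width: -0.004
grasp_force: 0.0
```

Call:
jog_arm(
  plan=[
    [[0,0,0],[0.006,0,0],0],
    [[0,0,0],[0.012,0,0],0],
    [[0,0,0],[0.012,0,-0.04],0],
    [[0,0,0],[0.012,0,-0.08],0],
    [[0,0,0],[0.012,0,-0.12],0],
    [[0,0,0],[0.012,0,-0.16],0],
    [[0,0,0],[0.012,0,-0.2],0],
    [[0,0,0],[0.012,0,-0.24],0],
  ],
)

```text
clock: 9.72
position: [0.4682, 0.2504, 0.2842]
ee_rot: [0.915, 0.404, 0.0, -0.0]
ft_force: [1.3, -0.0, -0.2]
grip_width: -0.002
grasp_force: 0.0
```

Call:
jog_arm(
  plan=[
    [[0,0,0.78],[-0.337,0.235,-0.02],0],
    [[0,0,0.78],[-0.337,0.235,-0.02],0],
    [[0,0,0.78],[-0.337,0.235,-0.02],0],
    [[0,0,0.78],[-0.337,0.235,-0.02],0],
    [[0,0,0.78],[-0.337,0.235,-0.02],0],
    [[0,0,0.78],[-0.337,0.235,-0.02],0],
    [[0,0,0.78],[-0.337,0.235,-0.02],0],
    [[0,0,0.78],[-0.337,0.235,-0.02],0],
  ],
)

```text
clock: 10.38
position: [0.4301, -0.0391, 0.2982]
ee_rot: [1.0, 0.021, 0.001, 0.001]
ft_force: [1.1, -0.5, -0.0]
grip_width: -0.003
grasp_force: 0.0
```

Run:
```python
from h import *
print(get_obs()["position"],yaw())
b=np.load("t4.npy",allow_pickle=True).item();c=camera("top");np.save("t5.npy",c,allow_pickle=True)
for k in(b,c):
    r=cv2.resize(k["img"][180:265,230:325],None,fx=8,fy=8,interpolation=cv2.INTER_CUBIC);m=np.uint8(r.min(2)>85)
    n,l,s,ce=cv2.connectedComponentsWithStats(m)
    for i in range(1,n):
        if 5000<s[i,4]<40000 and s[i,0]>8:
            q=(ce[i]+.5)/8-.5+[230,180];P=px2w(k,[q],.084)[0,:2];d=P-[.5277,.1525]
            print(q.round(1),P.round(4),np.degrees(np.arctan2(d[1],d[0])).round(1),s[i,4],cv2.minAreaRect(cv2.findContours(np.uint8(l==i),0,1)[0][0])[2])
deltas([(.5285,.0975,.16,0)])
```

```text
[ 0.43012146 -0.03906839  0.29817534] 2.4522613793591606
[278.7 200.2] [0.5794 0.1504] -2.4 10796 90.0
[297.6 218.8] [0.5257 0.099 ] -92.2 13523 5.273895740509033
[258.7 219.2] [0.5278 0.2072] 89.9 9636 45.0
[277.6 238.3] [0.4729 0.1557] 176.6 7027 38.65980911254883
[277.4 200.3] [0.5794 0.154 ] 1.6 10803 63.43495178222656
[297.6 217.5] [0.5292 0.0989] -88.4 13491 0.7638984322547913
[258.7 220.6] [0.5239 0.2073] 94.0 9454 24.443954467773438
[278.9 238.2] [0.473  0.1522] -179.7 7009 26.56505012512207
turn [0.003, -0.001, 0.034] shift [0.1046, -0.1422, 0.1375]
```

Now the square tub is at -88.2° ± 1°, against a bearing to the pan of -88.4°, so it's aligned. Next I'll point at the lid.

Call:
jog_arm(
  plan=[
    [[0,0,0.034],[0.104,-0.142,0.05],0],
    [[0,0,0.034],[0.104,-0.142,0.05],0],
    [[0,0,0.034],[0.104,-0.142,0.05],0],
    [[0,0,0.034],[0.104,-0.142,0.05],0],
    [[0,0,0.034],[0.104,-0.142,0.05],0],
    [[0,0,0.034],[0.104,-0.142,0.1],0],
    [[0,0,0.034],[0.104,-0.142,0.14],0],
    [[0,0,0.034],[0.104,-0.142,0.14],0],
  ],
)

```text
clock: 11.1
position: [0.526, 0.1121, 0.1526]
ee_rot: [1.0, 0.01, -0.002, -0.001]
ft_force: [0.1, 0.2, -0.2]
grip_width: -0.004
grasp_force: 0.0
```

Call:
jog_arm(
  plan=[
    [[0,0,0],[0,0,0],0],
    [[0,0,0],[0,0,0],0],
    [[0,0,0],[0,0,0],0],
  ],
)

```text
clock: 11.35
position: [0.528, 0.1102, 0.1587]
ee_rot: [1.0, 0.008, 0.001, -0.0]
ft_force: [-0.4, 0.7, 0.4]
grip_width: 0.004
grasp_force: 0.0
```

Run:
```python
from h import *
o=get_obs();print(o["position"],yaw());deltas([(.5292,.0982,.105,yaw())])
```

```text
[0.52798605 0.11020168 0.15873362] 0.9379289256279335
turn [-0.001, -0.002, 0.0] shift [0.0009, 0.0121, 0.0537]
```

Some overshoot occurs on fast moves, so I'll descend gently.

Call:
jog_arm(
  plan=[
    [[0,0,0],[0.001,0.006,0.005],0],
    [[0,0,0],[0.001,0.012,0.012],0],
    [[0,0,0],[0.001,0.012,0.02],0],
    [[0,0,0],[0.001,0.012,0.03],0],
    [[0,0,0],[0.001,0.012,0.038],0],
    [[0,0,0],[0.001,0.012,0.045],0],
    [[0,0,0],[0.001,0.012,0.05],0],
    [[0,0,0],[0.001,0.012,0.053],0],
  ],
)

```text
clock: 12.02
position: [0.5279, 0.098, 0.103]
ee_rot: [1.0, 0.008, -0.001, -0.0]
ft_force: [-0.1, 0.4, 0.1]
grip_width: -0.005
grasp_force: 0.0
```

Run:
```python
from h import *
o=get_obs();print(o["position"],yaw(),o["ft_force"]);deltas([(.5292,.0982,.1045,yaw())])
c=camera("side");cv2.imwrite("pics/s6.png",cv2.resize(c["img"][200:350,200:400],(800,600),interpolation=cv2.INTER_CUBIC)[:,:,::-1])
```

```text
[0.52786839 0.09800244 0.10304855] 0.9634651752129061 [-0.12697067  0.41564463  0.06065842]
turn [-0.0, 0.001, -0.0] shift [0.0013, -0.0002, -0.0015]
```

View pics/s6.png

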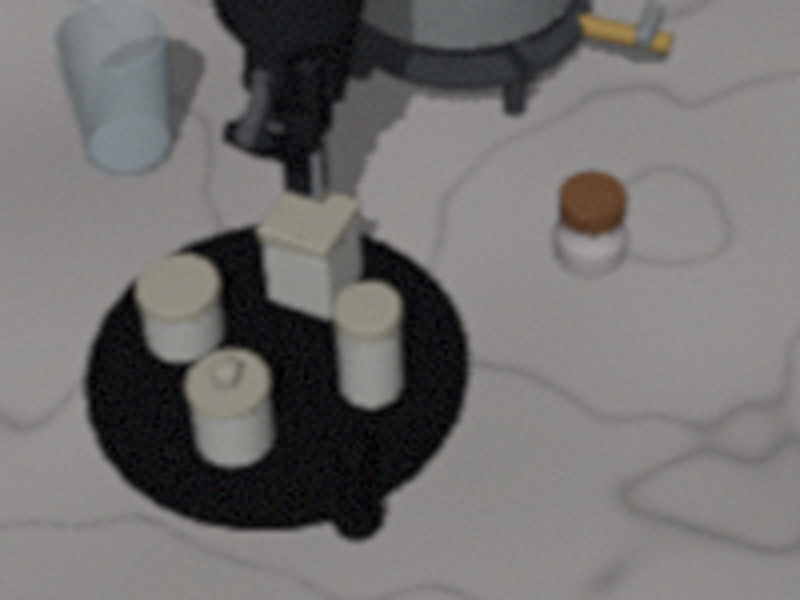

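The fingertip at (308,193) stands about 30 px, or 2 cm, straight above the lid's centre at (310,223). All four tubs are upright, so I'll hold here.

Call:
jog_arm(
  plan=[
    [[0,0,0],[0.001,0,0],0],
    [[0,0,0],[0.001,0,0],0],
    [[0,0,0],[0.001,0,0],0],
    [[0,0,0],[0.001,0,0],0],
    [[0,0,0],[0.001,0,0],0],
    [[0,0,0],[0.001,0,0],0],
    [[0,0,0],[0.001,0,0],0],
    [[0,0,0],[0.001,0,0],0],
  ],
)

```text
clock: 12.73
position: [0.5293, 0.0978, 0.104]
ee_rot: [1.0, 0.008, -0.0, -0.0]
ft_force: [-1.1, -0.2, 0.0]
grip_width: -0.002
grasp_force: 0.0
```

Call:
jog_arm(
  plan=[
    [[0,0,0],[0,0,0],0],
    [[0,0,0],[0,0,0],0],
    [[0,0,0],[0,0,0],0],
    [[0,0,0],[0,0,0],0],
    [[0,0,0],[0,0,0],0],
    [[0,0,0],[0,0,0],0],
    [[0,0,0],[0,0,0],0],
    [[0,0,0],[0,0,0],0],
  ],
)

```text
clock: 13.4
position: [0.5292, 0.0979, 0.1039]
ee_rot: [1.0, 0.008, -0.0, -0.0]
ft_force: [-0.3, -1.0, 0.3]
grip_width: 0.001
grasp_force: 0.0
```

Call:
jog_arm(
  plan=[
    [[0,0,0],[0,0,0],0],
    [[0,0,0],[0,0,0],0],
    [[0,0,0],[0,0,0],0],
    [[0,0,0],[0,0,0],0],
    [[0,0,0],[0,0,0],0],
    [[0,0,0],[0,0,0],0],
    [[0,0,0],[0,0,0],0],
    [[0,0,0],[0,0,0],0],
  ],
)

```text
clock: 14.07
position: [0.5293, 0.0978, 0.1039]
ee_rot: [1.0, 0.008, -0.0, -0.0]
ft_force: [0.4, 0.5, 0.2]
grip_width: -0.004
grasp_force: 0.0
```

Call:
jog_arm(
  plan=[
    [[0,0,0],[0,0,0],0],
    [[0,0,0],[0,0,0],0],
    [[0,0,0],[0,0,0],0],
    [[0,0,0],[0,0,0],0],
    [[0,0,0],[0,0,0],0],
    [[0,0,0],[0,0,0],0],
    [[0,0,0],[0,0,0],0],
    [[0,0,0],[0,0,0],0],
  ],
)

```text
clock: 14.73
position: [0.5292, 0.0979, 0.1039]
ee_rot: [1.0, 0.008, -0.0, -0.0]
ft_force: [0.7, -0.3, 1.2]
grip_width: -0.003
grasp_force: 0.0
```

Run:
```python
from h import *
o=get_obs();print(o["position"],yaw());deltas([(.529,.098,.25,0),(.536,-.153,.25,0),(.536,-.153,.166,0)])
```

```text
[0.52923704 0.09786354 0.10394525] 0.9365486289482619
turn [-0.0, 0.0, 0.016] shift [-0.0003, -0.0002, -0.1461]
turn [-0.0, 0.0, 0.016] shift [0.0026, 0.2509, -0.1461]
turn [-0.0, 0.0, 0.016] shift [0.0026, 0.2509, -0.0621]
```

Call:
jog_arm(
  plan=[
    [[0,0,0],[0,0,-0.02],0],
    [[0,0,0],[0,0,-0.05],0],
    [[0,0,0],[0,0,-0.09],0],
    [[0,0,0],[0,0,-0.13],0],
    [[0,0,0],[0,0.03,-0.145],0],
    [[0,0,0],[0.001,0.07,-0.145],0],
    [[0,0,0],[0.001,0.11,-0.145],0],
    [[0,0,0],[0.002,0.15,-0.145],0],
  ],
)

```text
clock: 15.4
position: [0.5336, -0.0538, 0.2494]
ee_rot: [1.0, 0.009, 0.0, 0.0]
ft_force: [0.3, 0.4, -0.3]
grip_width: -0.002
grasp_force: 0.0
```

Call:
jog_arm(
  plan=[
    [[0,0,0],[0,0.035,0],0],
    [[0,0,0],[0,0.065,0],0],
    [[0,0,0],[0,0.085,0],0],
    [[0,0,0],[0,0.098,0],0],
    [[0,0,0],[0,0.1,0],0],
    [[0,0,0],[0,0.1,0.02],0],
    [[0,0,0],[0,0.1,0.04],0],
    [[0,0,0],[0,0.1,0.05],0],
  ],
)

```text
clock: 16.07
position: [0.5347, -0.1502, 0.1971]
ee_rot: [1.0, 0.009, -0.001, -0.0]
ft_force: [-0.6, 0.2, 0.0]
grip_width: -0.001
grasp_force: 0.0
```

Run:
```python
from h import *
o=get_obs();print(o["position"],yaw());deltas([(.536,-.153,.166,yaw())])
```

```text
[ 0.53474997 -0.15023585  0.19714753] 1.0658137733571351
turn [-0.001, 0.002, -0.0] shift [0.0013, 0.0028, 0.0311]
```

Call:
jog_arm(
  plan=[
    [[0,0,0],[0.001,0.001,0.01],0],
    [[0,0,0],[0.001,0.002,0.02],0],
    [[0,0,0],[0.001,0.002,0.027],0],
    [[0,0,0],[0.001,0.002,0.031],0],
    [[0,0,0],[0.001,0.002,0.031],0],
    [[0,0,0],[0.001,0.002,0.031],0],
    [[0,0,0],[0.001,0.002,0.031],0],
    [[0,0,0],[0.001,0.002,0.031],0],
  ],
)

```text
clock: 16.73
position: [0.5367, -0.1541, 0.1684]
ee_rot: [1.0, 0.008, 0.0, 0.0]
ft_force: [0.4, -0.3, 0.3]
grip_width: -0.0
grasp_force: 0.0
```

Call:
jog_arm(
  plan=[
    [[0,0,0],[0,0,0],0],
    [[0,0,0],[0,0,0],0],
    [[0,0,0],[0,0,0],0],
    [[0,0,0],[0,0,0],0],
    [[0,0,0],[0,0,0],0],
    [[0,0,0],[0,0,0],0],
    [[0,0,0],[0,0,0],0],
    [[0,0,0],[0,0,0],0],
  ],
)

```text
clock: 17.4
position: [0.5364, -0.1541, 0.1679]
ee_rot: [1.0, 0.008, -0.0, -0.0]
ft_force: [-0.2, -0.2, -0.9]
grip_width: 0.002
grasp_force: 0.0
```

Call:
jog_arm(
  plan=[
    [[0,0,0],[0,0,0],0],
    [[0,0,0],[0,0,0],0],
    [[0,0,0],[0,0,0],0],
    [[0,0,0],[0,0,0],0],
    [[0,0,0],[0,0,0],0],
    [[0,0,0],[0,0,0],0],
    [[0,0,0],[0,0,0],0],
    [[0,0,0],[0,0,0],0],
  ],
)

```text
clock: 18.07
position: [0.5364, -0.1541, 0.1679]
ee_rot: [1.0, 0.008, -0.0, -0.0]
ft_force: [-0.2, -0.2, 0.2]
grip_width: -0.004
grasp_force: 0.0
```

Call:
jog_arm(
  plan=[
    [[0,0,0],[0,0,0],0],
    [[0,0,0],[0,0,0],0],
    [[0,0,0],[0,0,0],0],
    [[0,0,0],[0,0,0],0],
    [[0,0,0],[0,0,0],0],
    [[0,0,0],[0,0,0],0],
    [[0,0,0],[0,0,0],0],
    [[0,0,0],[0,0,0],0],
  ],
)

```text
clock: 18.73
position: [0.5364, -0.1541, 0.1679]
ee_rot: [1.0, 0.008, -0.0, -0.0]
ft_force: [-0.4, -0.4, 0.4]
grip_width: -0.004
grasp_force: 0.0
```

Call:
jog_arm(
  plan=[
    [[0,0,0],[0,0,0],0],
    [[0,0,0],[0,0,0],0],
    [[0,0,0],[0,0,0],0],
    [[0,0,0],[0,0,0],0],
    [[0,0,0],[0,0,0],0],
    [[0,0,0],[0,0,0],0],
    [[0,0,0],[0,0,0],0],
    [[0,0,0],[0,0,0],0],
  ],
)

```text
clock: 19.4
position: [0.5364, -0.1541, 0.1679]
ee_rot: [1.0, 0.008, -0.0, -0.0]
ft_force: [-0.0, -0.4, 0.2]
grip_width: -0.002
grasp_force: 0.0
```

```bash
python3 -c "
from h import *
print(hand_in())"
```

```text
the job is handed in; nothing more can be done
None
```

I pushed the turntable round by its peg until the square tub faced the pan (in line to within about 1°), pointed for over two seconds each at the lid (2 cm above it) and then the pan's mouth (about 2 cm above the rim), and handed the job in at 19.4 s; no result came back, and I saw no sign of touching anything but the peg.

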